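# Shut and latch the full sleeve tray

## Robot

A 7-joint arm with a two-finger parallel gripper is mounted at the origin on the work surface. World frame = base frame: x ahead of the robot, y to its left, z up, the work surface at z = 0. Lengths are in mm, angles in rad, forces in N, time in s.
With the tool pointing down it reaches from about 350 to 900 mm from the base axis. Payload 8.1 kg.
Tool frame: the origin (TCP) lies midway between the tips of the shut fingers; the grasp point (between the pads) lies 19 mm behind it (r.grasp_offset is the distance from the TCP to the grasp point, in mm); z points along the fingers, y is the direction in which the jaws open and shut (so a half turn about z gives the same grasp; the last joint's range is limited). The gripper opens to 92 mm and grips with 3 to 60 N. Pads are 19 mm wide; open, the fingers measure 130 mm over their backs; the gripper's body (75 mm by 190 mm) begins 47 mm behind the grasp point.
Start: joints at [1.244, 0.434, 0.025, 1.573, -0.012, 1.134, -0.075], TCP at [138.685, -609.433, 226.742] pointing down, gripper open.
Joint ranges: [-2.62, 2.62], [-0.44, 2.09], [-1.27, 1.32], [0.08, 2.57], [-1.32, 4.46], [0.12, 2], [-2.74, 2.74]. Speed limits (rad/s): [2.22, 2.22, 3.01, 3.01, 3.14, 3.14, 3.14].

## Interface

Orientations are given as a rotation vector (axis times angle).
In Python, from workcell import r gives the robot as it stands. The module is installed in compiled form; this text tells all that it offers.
- The arm moves only by the shell command python3 -m inch 'ROWS' [FORCE]. ROWS is JSON, one flat list of numbers, 5 for each row, row after row: the gripper command: -1 is shut, 1 is fully open, values between are in proportion, then the shift along the tool's x, y, z in m, then the turn about the tool's z in rad. A call has 1 to 5 rows; each row shifts and turns the commanded pose from where the row before left it, along the tool's axes as they then stand; what a row does not reach is not made up. A row lasts 1/12 s, in which the tool goes at most 41.7 mm and 7.16 degrees, less where a joint would pass 70% of its speed; a pose out of reach is approached as far as the arm can. A call is refused whole if a number of a shift passes 0.0417 or a number of a turn 0.125, either way. A call with a gripper value outside its range is refused whole. The fingers move at their own pace and stop on an object; FORCE is the grip in N (left out, the last holds). Time passes only in rows, so rows that do not move let the fingers close. It gives the time, the measured TCP pose, the force and the opening at its end, in the units of the state.
- r.get_obs(): the state, without advancing time (a new reading comes with each control period).
- r.grab_frame(name): name is "scene" or "side" or "wrist"; returns a dict with "pixels" (420x560x3 uint8, red, green, blue), "vfov" (degrees; the focal length in pixels is half the picture's height over the tangent of half this angle, whatever the lens; pixels are square), "cx", "cy" (the principal point, pixels), "dist_coeffs" ([k1, k2, p1, p2, k3] as OpenCV has them; the pictures are not rectified), "R" (3x3) and "t" (3): a world point X has camera coordinates R X + t. Camera axes: x right, y down, z forward; pixel columns grow to the right and rows downward; lengths in mm; the calibration is good to about 2 mm. A picture is of the moment at which its call begins. There is no depth.
- r.hand_in(): hands the job in, once; it reports no verdict.
The state is a dict: "time": time; "q": joint angles; "qvel": joint speeds; "joint_efforts": joint torques, N m; "tool_pos": TCP position; "orientation": TCP orientation; "ft_force": force on the tool from outside, world axes, zero at the start; "moment": the same for the moment, N m; "grip_width": finger opening in mm.
Only numpy, scipy, OpenCV 4.12 (cv2) and the standard library are available. Lean on these libraries where they do the work, as an engineer would, in place of code of your own. Each camera call takes 0.05 s, during which the arm holds its last target.

## Task

One of the two sleeve trays is full, with a blue-ringed sleeve in all four pockets. With the fingertips push its lid fully shut, then push its orange latch all the way across to its stop, over the lid's yellow tab, and move clear. Pick nothing up, and leave the other tray open as it is and all sleeves and other things where they stand.

Things in the scene. Friction and masses are not known exactly. Their poses are not given: they have to be found in the camera images.
- tray_full: The FULL tray, all four pockets taken: a cream open-topped box 150 x 150 x 55 mm high (walls and dividers 5 mm, 2 x 2 pockets), fixed to the bench, with a ledge along its front: 30 mm deep, 150 mm wide, 50 mm high. Its frame: origin at the centre of the box's underside on the bench, x towards the hinge, y across, z up; turned by up to 0.3 rad about z, with the ledge and latch (-x) on the side nearer the robot.
- lid_full (a joint): Lid of the full tray: 150 x 150 x 6 mm, clear window in a blue frame, hinged along the tray's far (+x) top rim. Value in rad: 0 = shut flat on the box (top face 61.5 mm above the bench), 1.57 = standing upright; it stands open at 1.05 to 1.45. The hinge is stiff: the lid stays at any angle; about 0.3 to 2.5 N at its free edge moves it either way. A yellow tab, 30 mm wide and 5 mm thick, sticks out 24 mm beyond the middle of its free edge.
- lid_full_hinge (a point): On the full tray's hinge line, at mid width, on the lid's underside: in the tray's frame (75, 0, 55.5) mm. The lid reaches 150 mm from here.
- lid_full_edge (a point): On that lid: the middle of its free edge, on its outer face (up when shut, away from the robot when open).
- latch_full (a joint): Latch of the full tray, sliding along the tray's +y on its front ledge. Value in m: 0 = fully open (50 mm to the -y side of the middle), 0.05 = fully across, at its stop, over the lid's tab; it starts at 0 to 0.012. It moves at 1 to 3 N and stays where it is left.
- latch_full_knob (a point): Top centre of that latch's orange upright thumb piece, 16 mm (x) by 24 mm (y), whose top is 90.5 mm above the bench, 29 mm above the shut lid's top face; its line of travel lies 24 mm in front of the box's front wall. Orange from 66 mm above the bench to its top; a black foot is below.
- tray_part: The other tray, the same make and same frame, with only three sleeves (the pocket at -x, +y, in the front row, is empty); to be left open and untouched. Its frame: origin at the centre of the box's underside on the bench, x towards the hinge, y across, z up; turned by up to 0.3 rad about z, with the ledge and latch (-x) on the side nearer the robot.
- lid_part (a joint): Lid of the other tray, the same values as lid_full; leave it.
- lid_part_edge (a point): Middle of the free edge of the other tray's lid.
- latch_part (a joint): Latch of the other tray, the same values as latch_full; leave it.
- latch_part_knob (a point): Top centre of the other tray's latch thumb piece.
- sleeve_full0: Steel sleeve with blue end rings, 42 mm diameter, 45 mm high, standing loose in a pocket of the full tray; origin at the centre of its underside.
- sleeve_full1: Steel sleeve with blue end rings, 42 mm diameter, 45 mm high, standing loose in a pocket of the full tray; origin at the centre of its underside.
- sleeve_full2: Steel sleeve with blue end rings, 42 mm diameter, 45 mm high, standing loose in a pocket of the full tray; origin at the centre of its underside.
- sleeve_full3: Steel sleeve with blue end rings, 42 mm diameter, 45 mm high, standing loose in a pocket of the full tray; origin at the centre of its underside.
- sleeve_part0: Steel sleeve with blue end rings, 42 mm diameter, 45 mm high, standing loose in a pocket of the other tray; origin at the centre of its underside.
- sleeve_part1: Steel sleeve with blue end rings, 42 mm diameter, 45 mm high, standing loose in a pocket of the other tray; origin at the centre of its underside.
- sleeve_part2: Steel sleeve with blue end rings, 42 mm diameter, 45 mm high, standing loose in a pocket of the other tray; origin at the centre of its underside.
- spare: The same kind of sleeve (42 mm diameter, 45 mm high) standing on the bench between the trays; origin at the centre of its underside.
- jar: Amber glass jar, 64 mm diameter, 80 mm high, in the middle beyond the trays; origin under its centre.
- gauge: Brass ring gauge lying flat, 70 mm outside diameter, 18 mm high, at the right; origin under its centre.
- tweezers: Steel tweezers lying flat, about 135 mm long, 20 mm wide, 8 mm high, at the left; origin under their middle.

How it is judged (in metres and radians):
On the way, in this order (a step that is already met when the one before it is completed fails the run):
1. the full tray's lid is shut, its latch not yet across (value of joint lid_full below 0.03 rad and value of joint latch_full below 0.025 m), for 0.2 s.
2. the latch is fully across over the shut lid (value of joint lid_full below 0.03 rad and value of joint latch_full above 0.045 m), for 0.2 s.
At the end, for the whole second after the job is handed in: Full tray: lid under 0.03 rad, latch over 0.045 m and at rest. Other tray: lid edge within 25 mm and latch within 8 mm of the start. Every sleeve and loose thing at rest within 20 mm of its start; sleeves and jar upright within 0.3 rad (all of step 2 and velocity of joint latch_full below 0.01 m/s and distance of lid_part_edge from where it was at the start of the episode below 0.025 m and value of joint lid_part above 0.8 rad and distance of latch_part_knob from where it was at the start of the episode below 0.008 m and distance of each of sleeve_full0, sleeve_full1, sleeve_full2, sleeve_full3, sleeve_part0, sleeve_part1, sleeve_part2, spare, jar, gauge, tweezers from where it was at the start of the episode below 0.02 m and linear speed of each of sleeve_full0, sleeve_full1, sleeve_full2, sleeve_full3, sleeve_part0, sleeve_part1, sleeve_part2, spare, jar, gauge, tweezers below 0.03 m/s and angle between each of sleeve_full0, sleeve_full1, sleeve_full2, sleeve_full3, sleeve_part0, sleeve_part1, sleeve_part2, spare, jar's own z axis and vertical below 0.3 rad); the robot touches nothing.
It fails at once if the full tray's lid was pulled or pushed farther open, past upright (over 1.7 rad) (value of joint lid_full above 1.7 rad).
It fails at once if a sleeve or other loose thing was lifted, carried or knocked away (moved over 25 mm) (distance of any of sleeve_full0, sleeve_full1, sleeve_full2, sleeve_full3, sleeve_part0, sleeve_part1, sleeve_part2, spare, jar, gauge, tweezers from where it was at the start of the episode above 0.025 m).
It fails at once if a sleeve or the jar was tipped (over 0.5 rad) (angle between any of sleeve_full0, sleeve_full1, sleeve_full2, sleeve_full3, sleeve_part0, sleeve_part1, sleeve_part2, spare, jar's own z axis and vertical above 0.5 rad).
It fails at once if a loose thing was pressed or squeezed by the fingers (over 5 N) (contact force between the fingers and sleeve_full0 above 5 N or contact force between the fingers and sleeve_full1 above 5 N or contact force between the fingers and sleeve_full2 above 5 N or contact force between the fingers and sleeve_full3 above 5 N or contact force between the fingers and sleeve_part0 above 5 N or contact force between the fingers and sleeve_part1 above 5 N or contact force between the fingers and sleeve_part2 above 5 N or contact force between the fingers and spare above 5 N or contact force between the fingers and jar above 5 N or contact force between the fingers and gauge above 5 N or contact force between the fingers and tweezers above 5 N).
It fails at once if the other tray's lid (over 30 mm) or latch (over 10 mm) was moved (distance of lid_part_edge from where it was at the start of the episode above 0.03 m or distance of latch_part_knob from where it was at the start of the episode above 0.01 m).
It also fails if it takes over 45 s, if anything falls off the work surface, if the arm or the gripper's body presses on something with over 40 N, if the wrist force passes 120 N, or if a joint passes its speed limit or range.

## Working session

There is one attempt and no reset: what is moved stays moved. The work goes in short steps, Python scripts to look and compute and a shell command to move; the robot and the scene stay as the last step left them, time stands still between calls to the robot, and variables do not carry over. Pictures are saved under pics/ and viewed, and the job is handed in when it is done.

```bash
mkdir -p pics; cat > h.py <<'E'
import numpy as np,cv2
from workcell import r
def cam(n):
    f=r.grab_frame(n);p=f["pixels"];F=p.shape[0]/2/np.tan(np.radians(f["vfov"])/2)
    K=np.array([[F,0,f["cx"]],[0,F,f["cy"]],[0,0,1.]])
    return p,K,np.array(f["dist_coeffs"],float),np.array(f["R"]),np.array(f["t"])
def onplane(uv,z,c):
    _,K,d,R,t=c
    n=cv2.undistortPoints(np.array(uv,float).reshape(-1,1,2),K,d).reshape(-1,2)
    D=np.c_[n,np.ones(len(n))]@R; C=-R.T@t
    return C+D*((z-C[2])/D[:,2])[:,None]
def proj(X,c):
    _,K,d,R,t=c
    return cv2.projectPoints(np.array(X,float).reshape(-1,1,3),cv2.Rodrigues(R)[0],t.astype(float),K,d)[0].reshape(-1,2)
E
python3 - <<'E'
from h import *
for n in("scene","side","wrist"):
    c=cam(n);cv2.imwrite(f"pics/{n}0.png",cv2.resize(c[0][:,:,::-1],(784,588)));np.savez(f"{n}0.npz",*c);print(n,-c[3].T@c[4],c[3][2])
o=r.get_obs();print({k:np.round(v,3) for k,v in o.items()})
E
```

```text
scene [ 970.7917652  632.3283754 1069.1658196] [-0.29774807 -0.49807493 -0.81441233]
side [101.18005821 639.99848227 819.3131974 ] [ 0.46053385 -0.58851999 -0.66449438]
wrist [ 204.76836995 -593.9304969   384.27028351] [-0.24684734 -0.05489971 -0.96749802]
{'time': np.float64(0.15), 'q': array([ 1.244,  0.435,  0.025,  1.574, -0.012,  1.134, -0.075]), 'qvel': array([-0.001,  0.001,  0.   , -0.002,  0.   , -0.002,  0.   ]), 'joint_efforts': array([ 2.0000e-03, -6.6826e+01,  9.8600e-01, -3.1469e+01, -6.0000e-02,
        3.9000e-02,  0.0000e+00]), 'tool_pos': array([ 138.573, -609.043,  226.131]), 'orientation': array([-3.121, -0.351,  0.   ]), 'ft_force': array([ 0.486, -0.217, -0.38 ]), 'moment': array([-0.002, -0.015, -0.016]), 'grip_width': np.float64(92.109)}
```

View pics/scene0.png

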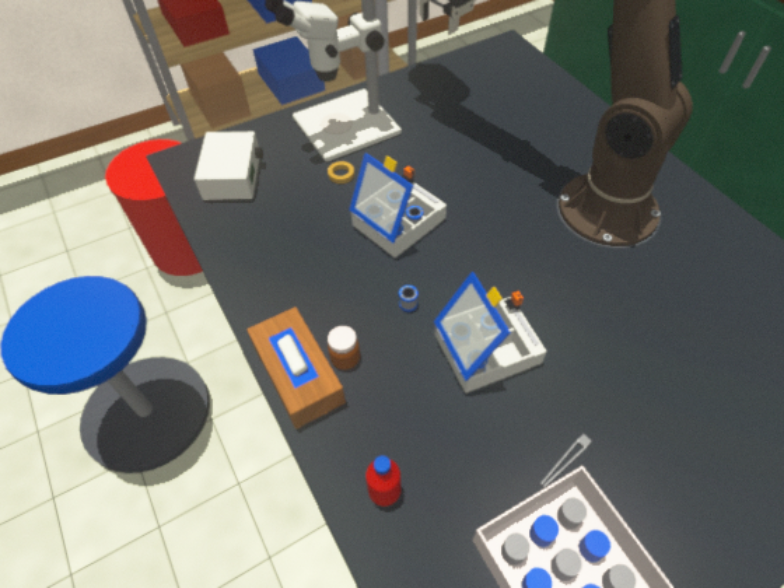

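View pics/side0.png

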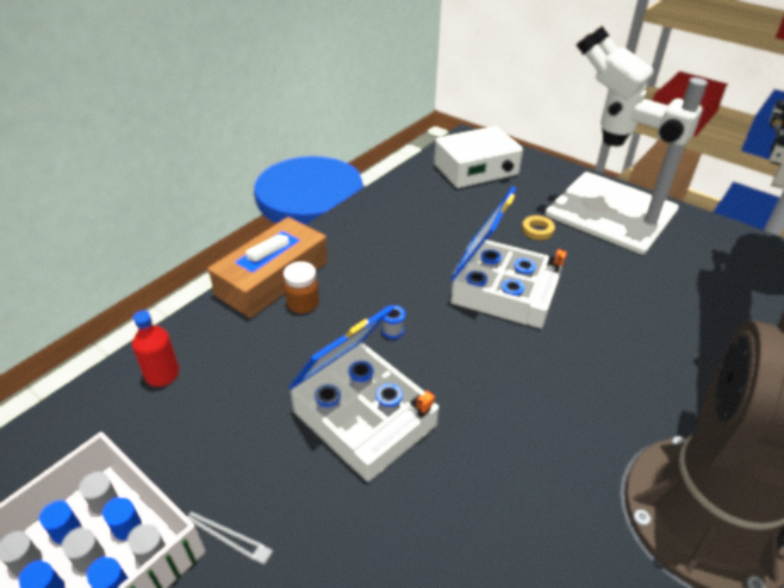

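View pics/wrist0.png

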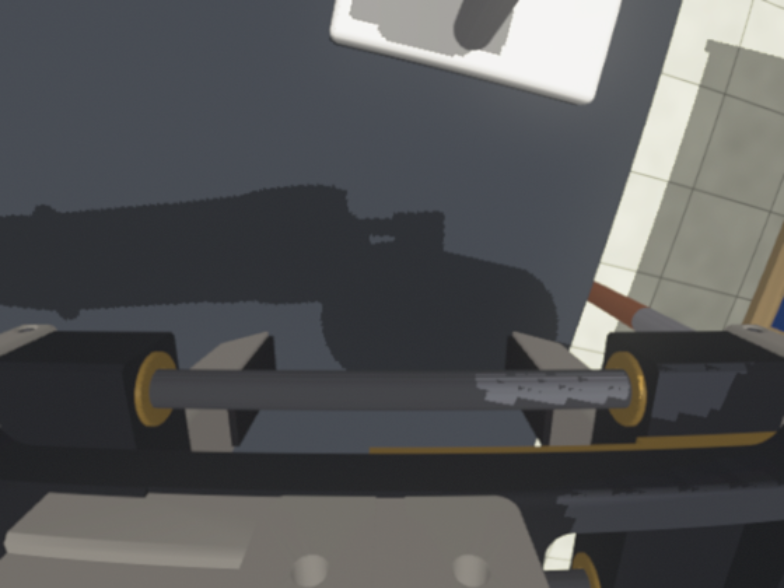

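The side view shows four sleeves in the tray at about (510,275) of the 784-wide picture, so the right-hand tray (-y) is the full one. The other tray, at (365,410), has three. I'll zoom in to pick out features.

```bash
python3 - <<'E'
import numpy as np,cv2
for n,(x0,y0,w,h) in {"scene":(235,100,100,85),"side":(310,125,110,110)}.items():
    p=np.load(f"{n}0.npz")["arr_0"][:,:,::-1]
    s=6 if n=="scene" else 5
    im=cv2.resize(p[y0:y0+h,x0:x0+w],None,fx=s,fy=s,interpolation=cv2.INTER_CUBIC)
    for k in range(0,w,10): cv2.putText(im,str(x0+k),(k*s,8),0,.3,(0,255,255));cv2.line(im,(k*s,10),(k*s,15),(0,255,255))
    for k in range(0,h,10): cv2.putText(im,str(y0+k),(0,k*s+4),0,.3,(0,255,255))
    cv2.imwrite(f"pics/{n}_z.png",im)
E
```

```text
(no output)
```

View pics/scene_z.png

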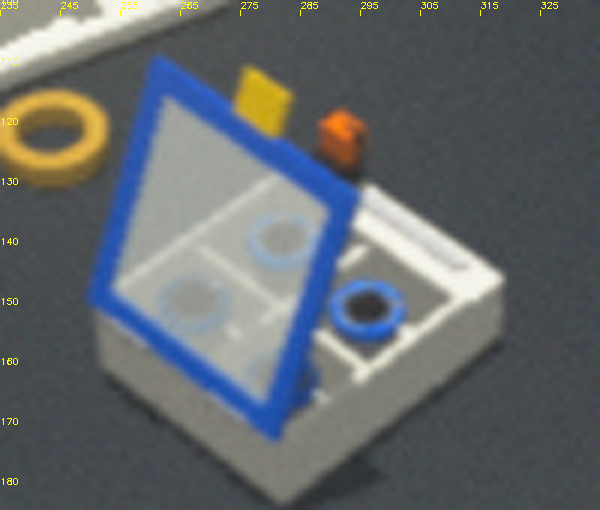

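View pics/side_z.png

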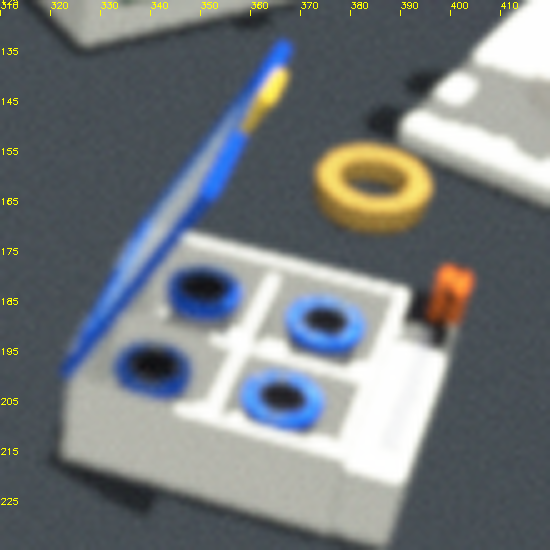

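```bash
cat > model.py <<'E'
import numpy as np
def T(P,p):
    P=np.array(P,float);c,s=np.cos(p[2]),np.sin(p[2])
    return np.c_[p[0]+c*P[:,0]-s*P[:,1],p[1]+s*P[:,0]+c*P[:,1],P[:,2]]
def lid(u,y,w,th): # u along lid from hinge, w height above underside
    return [75-u*np.cos(th)+w*np.sin(th)*1, y, 55.5+u*np.sin(th)+w*np.cos(th)]
def knob(q): return [-99,-50+1000*q,90.5]
E
python3 - <<'E'
from h import *; from model import *
from scipy.optimize import least_squares
C={n:[np.load(f"{n}0.npz")[f"arr_{i}"] for i in range(5)] for n in("scene","side")}
def build(p):
    th,q=p[3],p[4];f=lambda *a:list(a)
    return {"scene":[(f(75,75,0),(282,183.8)),(f(75,-75,0),(251.7,160.8)),(f(-105,75,50),(318.8,146.2)),(f(-105,75,0),(318.3,155.8)),
      (lid(150,75,6,th),(294.5,131.7)),(lid(150,-75,6,th),(261.2,109.5)),(knob(q),(292.3,120.3)),(lid(174,-15,3,th),(276,111.3)),(lid(174,15,3,th),(283.5,115.8))],
     "side":[(f(75,75,0),(322.8,216.6)),(f(-105,75,0),(387.6,234)),(f(-105,75,50),(388,222)),(f(-75,-75,55),(392,183)),(f(75,75,55),(323.2,200)),
      (lid(150,-75,3,th),(367.4,133.4)),(knob(q),(401,179.4))]}
def res(p):
    o=[]
    for n,l in build(p).items():
        o.append(proj(T([a for a,_ in l],p),C[n])-np.array([b for _,b in l]))
    return np.concatenate(o).ravel()
s=least_squares(res,[500,-250,0,1.2,.005],x_scale=[100,100,.1,.1,.01],loss="soft_l1")
print(s.x.round(4));print(res(s.x).reshape(-1,2).round(1).tolist())
p=s.x;np.save("p.npy",p)
print("knob",T([knob(p[4])],p),"edge",T([lid(150,0,6,p[3])],p), "tab",T([lid(174,0,3,p[3])],p))
E
```

```text
[ 4.941864e+02 -2.275564e+02  2.562000e-01  1.138900e+00 -6.000000e-04]
[[-0.2, -0.0], [-0.0, -0.5], [0.2, -0.6], [-0.1, -0.1], [-0.1, 0.7], [-0.7, -0.6], [-0.5, -0.6], [0.5, -0.4], [-0.2, -0.2], [-0.9, -0.4], [-1.0, 1.1], [2.0, -0.7], [-0.4, 0.3], [0.3, 1.0], [-0.1, 0.6], [-0.2, 1.1]]
knob [[ 411.22858853 -301.55132162   90.5       ]] edge [[ 511.26386173 -223.0831864   194.2349566 ]] tab [[ 498.90895863 -226.31941135  214.77475254]]
```

```bash
python3 - <<'E'
from h import *; from model import *
C=[np.load("scene0.npz")[f"arr_{i}"] for i in range(5)]
uv=np.array([(293,122),(362,92),(400,128),(330,157),(373,112),(227,195),(340,172),(408,297),(497,388)])/1.4
print(onplane(uv,10,C).round())
S=[np.load("side0.npz")[f"arr_{i}"] for i in range(5)]
print(onplane(np.array([(548,212),(588,176),(678,210),(644,247),(655,222)])/1.4,10,S).round())
# head point ray: match scene(323,60) side(612,125)
def ray(u,c):
    n=onplane(u,0,c)[0];c0=-c[3].T@c[4];return c0,(n-c0)/np.linalg.norm(n-c0)
for a,b in (((325,72),(613,140)),((375,0),(697,85))):
    a,b=np.array(a)/1.4,np.array(b)/1.4
    c1,d1=ray(a,C);c2,d2=ray(b,S);A=np.c_[d1,-d2];s=np.linalg.lstsq(A,c2-c1,rcond=None)[0];print(c1+d1*s[0],c2+d2*s[1])
p=np.load("p.npy")
for x,y in((50,0),(60,0),(-60,0),(-99,-95)):print((x,y),T([[x,y,0]],p))
E
```

```text
[[ 553. -708.   10.]
 [ 317. -733.   10.]
 [ 302. -531.   10.]
 [ 528. -522.   10.]
 [ 334. -633.   10.]
 [ 819. -525.   10.]
 [ 531. -456.   10.]
 [ 583.  -13.   10.]
 [ 543.  272.   10.]]
[[ 539. -527.   10.]
 [ 534. -737.   10.]
 [ 302. -731.   10.]
 [ 312. -539.   10.]
 [ 327. -647.   10.]]
[ 465.04382985 -636.56119169  180.15739955] [ 466.33360099 -633.9054284   175.63306736]
[ 329.75424114 -597.69946265  347.946319  ] [ 328.45123899 -599.58816268  352.32560558]
(50, 0) [[ 542.55463053 -214.88692896    0.        ]]
(60, 0) [[ 552.22827273 -212.35302951    0.        ]]
(-60, 0) [[ 436.14456624 -242.75982295    0.        ]]
(-99, -95) [[ 422.48940645 -344.5416318     0.        ]]
```

```bash
cat > st.py <<'E'
import numpy as np
from workcell import r
from model import *
from scipy.spatial.transform import Rotation as Ro
p=np.load("p.npy");o=r.get_obs();t=np.array(o["tool_pos"]);c,s=np.cos(p[2]),np.sin(p[2]);d=t-[p[0],p[1],0]
R=Ro.from_rotvec(o["orientation"]).as_matrix()
print("t",round(o["time"],2),"tray xyz",np.round([c*d[0]+s*d[1],-s*d[0]+c*d[1],d[2]],1),"yaw",np.arctan2(R[1,0],R[0,0]).round(4),"down",R[:,2].round(3),"F",np.round(o["ft_force"],1),"w",round(o["grip_width"],1))
E
python3 -m inch '[-1,0.015,-0.03,-0.008,-0.032,-1,0.015,-0.03,-0.008,0,-1,0.015,-0.03,-0.008,0,-1,0.015,-0.03,-0.008,0,-1,0.015,-0.03,-0.008,0]' && python3 st.py
```

```text
time: 0.57
tool_pos: [174.4, -443.8, 266.7]
orientation: [-3.115, -0.4, 0.0]
ft_force: [0.4, -0.1, 0.9]
grip_width: 63.4
t 0.57 tray xyz [-364.2 -128.2  266.7] yaw 0.2557 down [-0.  0. -1.] F [ 0.4 -0.1  0.9] w 63.4
```

```bash

python3 -m inch '[-1,0.02,-0.03,0,0,-1,0.02,-0.03,0,0,-1,0.02,-0.03,0,0,-1,0.02,-0.03,0,0,-1,0.02,-0.01,0,0]' && python3 st.py
```

```text
time: 0.98
tool_pos: [237.5, -290.5, 266.6]
orientation: [-3.115, -0.403, 0.002]
ft_force: [-0.6, 0.1, -1.0]
grip_width: 29.8
t 0.98 tray xyz [-264.3    4.1  266.6] yaw 0.2571 down [-0.001  0.001 -1.   ] F [-0.6  0.1 -1. ] w 29.8
```

```bash

python3 -m inch '[-1,0.033,0.001,0,0,-1,0.033,0.001,0,0,-1,0.033,0.001,0,0,-1,0.033,0.001,0,0,-1,0.033,0,0,0]' && python3 -m inch '[-1,0.033,0,0,0,-1,0.033,0,0,0,-1,0.033,0,0,0,-1,0.033,0,0,0,-1,0.033,0,0,0]' && python3 st.py
python3 - <<'E'
from h import *
a=cam("side");b=cam("scene")
im=np.hstack([a[0][100:300,250:450],b[0][50:250,200:400]])[:,:,::-1]
cv2.imwrite("pics/a1.png",cv2.resize(im,None,fx=2,fy=2,interpolation=2))
E
```

```text
time: 1.4
tool_pos: [400.2, -256.1, 266.7]
orientation: [3.116, 0.4, -0.0]
ft_force: [-0.4, -0.9, 0.6]
grip_width: 0.5
time: 1.82
tool_pos: [559.8, -214.4, 266.3]
orientation: [-3.116, -0.4, 0.001]
ft_force: [0.1, -0.5, 1.0]
grip_width: 0.5
t 1.82 tray xyz [ 66.8  -3.9 266.3] yaw 0.2554 down [-0.001  0.    -1.   ] F [ 0.1 -0.5  1. ] w 0.5
```

View pics/a1.png

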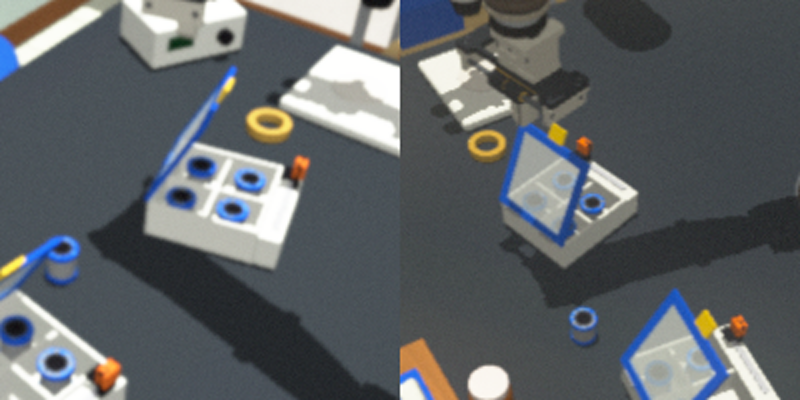

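```bash
python3 - <<'E'
from h import *
a=cam("side");b=cam("scene")
t=r.get_obs()["tool_pos"]
print(proj([t],a),proj([t],b))
cv2.imwrite("pics/a2.png",cv2.resize(a[0][:,:,::-1],(784,588)))
E
```

```text
[[343.91939843 118.25347055]] [[263.67533011 109.05373916]]
```

View pics/a2.png

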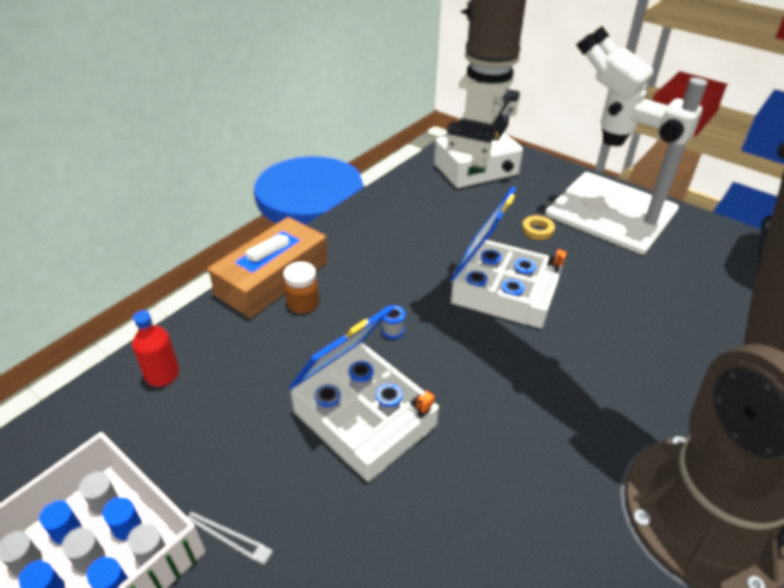

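```bash

python3 -m inch '[-1,0,-0.004,0.018,0,-1,0,0,0.018,0,-1,0,0,0.018,0,-1,0,0,0.018,0,-1,0,0,0.016,0]' && python3 st.py
python3 -m inch '[-1,-0.01,0,0,0,-1,-0.01,0,0,0,-1,-0.008,0,0,0,-1,-0.006,0,0,0]'; python3 st.py
```

```text
time: 2.43
tool_pos: [555.8, -212.1, 177.9]
orientation: [3.116, 0.398, -0.002]
ft_force: [-0.2, -0.1, -0.5]
grip_width: 0.8
t 2.43 tray xyz [ 63.5  -0.7 177.9] yaw 0.254 down [-0.001 -0.001 -1.   ] F [-0.2 -0.1 -0.5] w 0.8
time: 2.77
tool_pos: [523.6, -220.7, 180.1]
orientation: [3.115, 0.398, 0.002]
ft_force: [2.4, -0.2, 0.1]
grip_width: 0.6
t 2.77 tray xyz [ 30.2  -0.8 180.1] yaw 0.2543 down [ 0.002 -0.001 -1.   ] F [ 2.4 -0.2  0.1] w 0.6
```

```bash

python3 -m inch '[-1,-0.006,0,0.006,0,-1,-0.006,0,0.006,0,-1,-0.008,0,0.005,0,-1,-0.008,0,0.006,0]'; python3 st.py
python3 -m inch '[-1,-0.007,0,0.006,0,-1,-0.007,0,0.007,0,-1,-0.006,0,0.007,0,-1,-0.006,0,0.008,0]'; python3 st.py
python3 - <<'E'
from h import *
a=cam("side");b=cam("scene")
im=np.hstack([a[0][100:300,250:450],b[0][50:250,200:400]])[:,:,::-1]
cv2.imwrite("pics/a3.png",cv2.resize(im,None,fx=2,fy=2,interpolation=2))
E
```

```text
time: 3.1
tool_pos: [497.0, -227.0, 155.3]
orientation: [3.116, 0.401, 0.001]
ft_force: [0.5, -0.2, 0.1]
grip_width: 0.2
t 3.1 tray xyz [  2.8  -0.2 155.3] yaw 0.2558 down [ 0. -0. -1.] F [ 0.5 -0.2  0.1] w 0.2
time: 3.43
tool_pos: [471.7, -233.4, 127.0]
orientation: [-3.116, -0.4, 0.0]
ft_force: [1.4, 0.5, 0.9]
grip_width: 0.4
t 3.43 tray xyz [-23.2   0.  127. ] yaw 0.2557 down [-0.  0. -1.] F [1.4 0.5 0.9] w 0.4
```

View pics/a3.png

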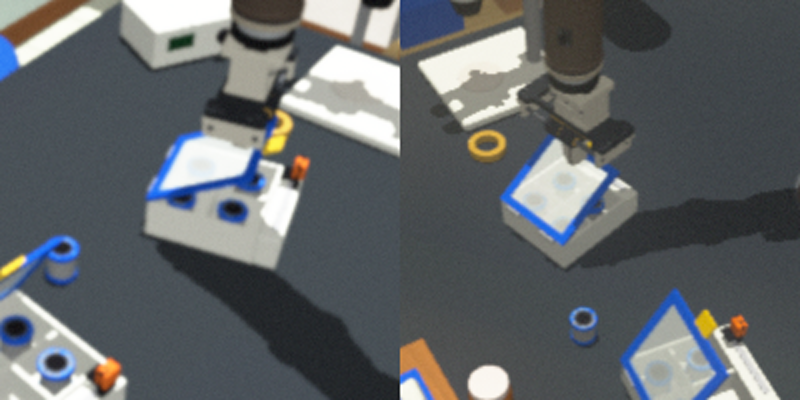

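The lid follows the fingers down and is at about 0.5 rad, with its edge at (265,150) in the side half. I'll continue along the arc.

```bash

python3 -m inch '[-1,-0.005,0,0.009,0,-1,-0.005,0,0.009,0,-1,-0.004,0,0.009,0,-1,-0.004,0,0.009,0]'; python3 st.py
python3 -m inch '[-1,-0.002,0,0.01,0,-1,-0.002,0,0.009,0,-1,0,0,0.006,0,-1,0,0,0.004,0,-1,0,0,0,0]'; python3 st.py
```

```text
time: 3.87
tool_pos: [454.5, -237.9, 90.7]
orientation: [-3.116, -0.401, -0.0]
ft_force: [0.5, 1.1, -0.2]
grip_width: 0.3
t 3.87 tray xyz [-41.    0.1  90.7] yaw 0.2558 down [ 0.  0. -1.] F [ 0.5  1.1 -0.2] w 0.3
time: 4.28
tool_pos: [450.6, -238.7, 62.1]
orientation: [-3.115, -0.401, 0.002]
ft_force: [-0.8, 0.5, 0.1]
grip_width: 0.3
t 4.28 tray xyz [-45.    0.2  62.1] yaw 0.2558 down [-0.001  0.    -1.   ] F [-0.8  0.5  0.1] w 0.3
```

```bash

python3 -m inch '[-1,0,0,0.001,0,-1,0,0,0,0]'; python3 -m inch '[-1,0,0,0.001,0,-1,0,0,0,0]';python3 -m inch '[-1,0,0,0.001,0,-1,0,0,0,0,-1,0,0,0,0]'; python3 st.py
```

```text
time: 4.45
tool_pos: [451.2, -238.8, 61.8]
orientation: [3.116, 0.401, -0.0]
ft_force: [-0.9, 0.8, 2.0]
grip_width: 0.4
time: 4.62
tool_pos: [451.2, -238.8, 61.6]
orientation: [3.115, 0.401, 0.0]
ft_force: [-4.0, 0.9, 14.1]
grip_width: 0.4
time: 4.87
tool_pos: [451.3, -238.8, 61.4]
orientation: [3.115, 0.401, 0.001]
ft_force: [-8.4, 2.8, 27.1]
grip_width: 0.9
t 4.87 tray xyz [-44.3  -0.   61.4] yaw 0.2558 down [ 0.001 -0.001 -1.   ] F [-8.4  2.8 27.1] w 0.9
```

Firm contact at z 61.4 with 27 N: the lid is on its stop. I'll lift and go round to the -y side of the knob.

```bash

python3 -m inch '[-1,0,0,-0.005,0,-1,0,0,-0.015,0,-1,0,0,-0.02,0,-1,0,0.01,-0.02,0,-1,0,0.02,0,0]'
python3 -m inch '[-1,-0.018,0.025,0,0,-1,-0.018,0.025,0,0,-1,-0.018,0.025,0,0,-1,0,0,0,0,-1,0,0,0,0]'; python3 st.py
python3 - <<'E'
from h import *
a=cam("side");b=cam("scene")
for n,c in(("side",a),("scene",b)): np.savez(n+"1.npz",*c)
im=np.hstack([a[0][120:250,300:430],b[0][80:210,220:350]])[:,:,::-1]
cv2.imwrite("pics/a4.png",cv2.resize(im,None,fx=3,fy=3,interpolation=2))
E
```

```text
time: 5.28
tool_pos: [461.0, -266.6, 123.4]
orientation: [3.113, 0.406, 0.007]
ft_force: [1.1, -0.8, -0.2]
grip_width: 0.7
time: 5.7
tool_pos: [424.4, -356.1, 119.5]
orientation: [3.116, 0.394, -0.0]
ft_force: [0.0, 0.8, -0.6]
grip_width: 0.3
t 5.7 tray xyz [-100.1 -106.7  119.5] yaw 0.2517 down [-0.    -0.001 -1.   ] F [ 0.   0.8 -0.6] w 0.3
```

View pics/a4.png

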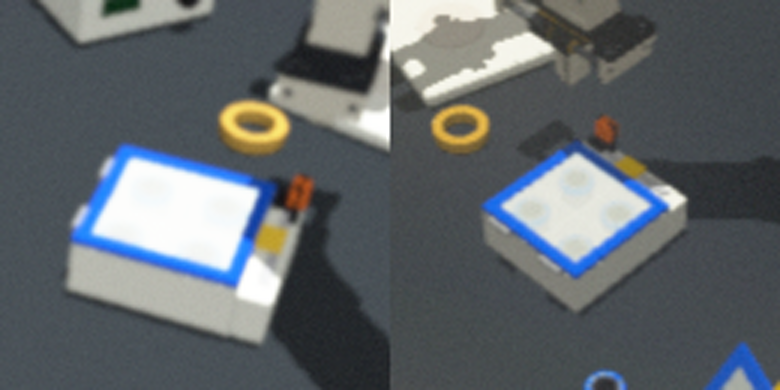

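```bash

python3 -m inch '[-1,0.001,0,0.015,0,-1,0,0,0.015,0,-1,0,0,0.013,0,-1,0,0,0,0]'; python3 st.py
python3 -m inch '[-1,0,-0.008,0,0,-1,0,-0.008,0,0,-1,0,-0.008,0,0,-1,0,-0.006,0,0,-1,0,0,0,0]'; python3 st.py
```

```text
time: 6.13
tool_pos: [426.0, -351.5, 74.6]
orientation: [-3.112, -0.404, 0.003]
ft_force: [-0.8, 0.9, 0.5]
grip_width: 0.8
t 6.13 tray xyz [ -97.4 -102.6   74.6] yaw 0.2583 down [-0.003  0.003 -1.   ] F [-0.8  0.9  0.5] w 0.8
time: 6.55
tool_pos: [419.0, -323.2, 77.5]
orientation: [3.115, 0.403, 0.001]
ft_force: [0.7, -0.8, 0.2]
grip_width: 0.6
t 6.55 tray xyz [-97.  -73.5  77.5] yaw 0.2575 down [ 0.001 -0.    -1.   ] F [ 0.7 -0.8  0.2] w 0.6
```

```bash

python3 -m inch '[-1,0,-0.008,0,0,-1,0,-0.008,0,0,-1,-0.001,-0.006,0,0,-1,0,0,0,0]'; python3 st.py
python3 - <<'E'
from h import *
a=cam("side");b=cam("scene")
im=np.hstack([a[0][120:250,300:430],b[0][80:210,220:350]])[:,:,::-1]
cv2.imwrite("pics/a5.png",cv2.resize(im,None,fx=3,fy=3,interpolation=2))
E
```

```text
time: 6.88
tool_pos: [411.8, -302.2, 76.8]
orientation: [-3.115, -0.402, 0.001]
ft_force: [-0.3, -0.1, -0.5]
grip_width: 0.3
t 6.88 tray xyz [-98.7 -51.3  76.8] yaw 0.257 down [-0.001  0.001 -1.   ] F [-0.3 -0.1 -0.5] w 0.3
```

View pics/a5.png

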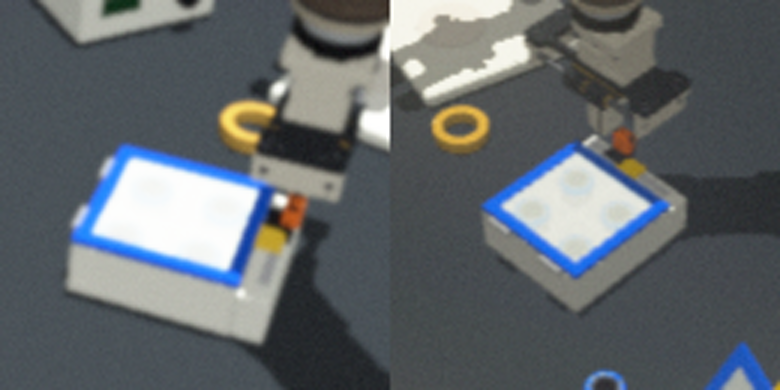

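The knob has shifted towards the tab, to (625,140) in the scene half, and the lid is still shut. I'll keep pushing until it reaches the stop.

```bash

python3 -m inch '[-1,0,-0.006,0,0,-1,0,-0.006,0,0,-1,0,-0.004,0,0,-1,0,0,0,0]'; python3 st.py
python3 -m inch '[-1,0,-0.004,0,0,-1,0,-0.003,0,0,-1,0,0,0,0]'; python3 st.py
python3 -m inch '[-1,0,-0.002,0,0,-1,0,0,0,0]'; python3 st.py
```

```text
time: 7.32
tool_pos: [407.7, -287.2, 76.6]
orientation: [-3.115, -0.402, 0.001]
ft_force: [-0.1, -0.5, 0.2]
grip_width: 0.1
t 7.32 tray xyz [-98.7 -35.8  76.6] yaw 0.2566 down [-0.001  0.001 -1.   ] F [-0.1 -0.5  0.2] w 0.1
time: 7.57
tool_pos: [406.5, -282.0, 76.9]
orientation: [3.115, 0.4, 0.001]
ft_force: [0.2, -3.0, -1.1]
grip_width: 0.7
t 7.57 tray xyz [-98.6 -30.5  76.9] yaw 0.2556 down [ 0.001 -0.001 -1.   ] F [ 0.2 -3.  -1.1] w 0.7
time: 7.73
tool_pos: [406.4, -281.6, 77.0]
orientation: [3.113, 0.398, 0.002]
ft_force: [0.6, -8.8, -3.7]
grip_width: 0.2
t 7.73 tray xyz [-98.6 -30.   77. ] yaw 0.2545 down [ 0.002 -0.003 -1.   ] F [ 0.6 -8.8 -3.7] w 0.2
```

```bash

python3 -m inch '[-1,0,-0.002,0,0,-1,0,0,0,0,-1,0,0,0,0,-1,0,0,0,0]'; python3 st.py
python3 -m inch '[-1,0,0.008,0,0,-1,0,0.015,0,0,-1,0,0.02,-0.005,0,-1,0,0.02,-0.02,0,-1,0,0.02,-0.03,0]'
python3 -m inch '[-1,-0.01,0.02,-0.03,0,-1,-0.01,0.02,-0.03,0,-1,-0.01,0.01,-0.02,0,-1,0,0,0,0,-1,0,0,0,0]';python3 st.py
python3 - <<'E'
from h import *; from model import *
p=np.load("p.npy")
a=cam("side");b=cam("scene")
for c in(a,b):print(proj(T([knob(0.05),knob(0.04)],p),c).round(1).tolist())
im=np.hstack([a[0][120:250,300:430],b[0][80:210,220:350]])[:,:,::-1]
cv2.imwrite("pics/a6.png",cv2.resize(im,None,fx=3,fy=3,interpolation=2))
cv2.imwrite("pics/a7.png",cv2.resize(b[0][:,:,::-1],(784,588)))
E
```

```text
time: 8.07
tool_pos: [406.3, -281.1, 77.2]
orientation: [3.112, 0.396, 0.004]
ft_force: [1.8, -14.1, -3.9]
grip_width: 0.5
t 8.07 tray xyz [-98.6 -29.5  77.2] yaw 0.2534 down [ 0.003 -0.004 -1.   ] F [  1.8 -14.1  -3.9] w 0.5
time: 8.48
tool_pos: [425.0, -357.1, 130.1]
orientation: [-3.111, -0.401, 0.006]
ft_force: [0.4, -0.9, 0.9]
grip_width: 0.4
time: 8.9
tool_pos: [410.0, -414.6, 212.5]
orientation: [3.115, 0.398, 0.002]
ft_force: [-0.2, -0.3, 0.0]
grip_width: 0.5
t 8.9 tray xyz [-128.8 -159.7  212.5] yaw 0.254 down [ 0.001 -0.001 -1.   ] F [-0.2 -0.3  0. ] w 0.5
[[396.9, 191.4], [397.6, 189.2]]
[[302.3, 126.9], [300.2, 125.5]]
```

View pics/a6.png

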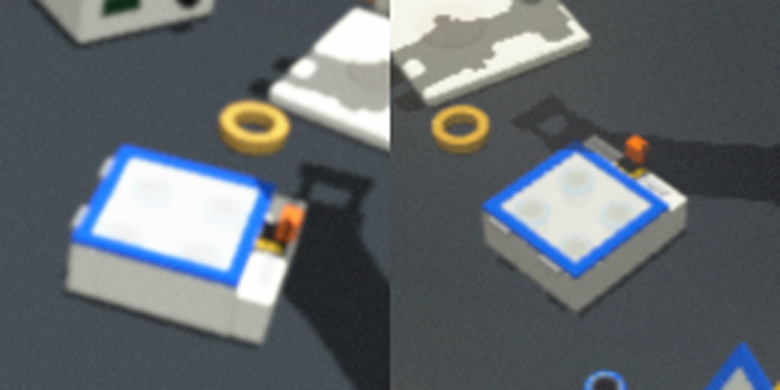

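View pics/a7.png

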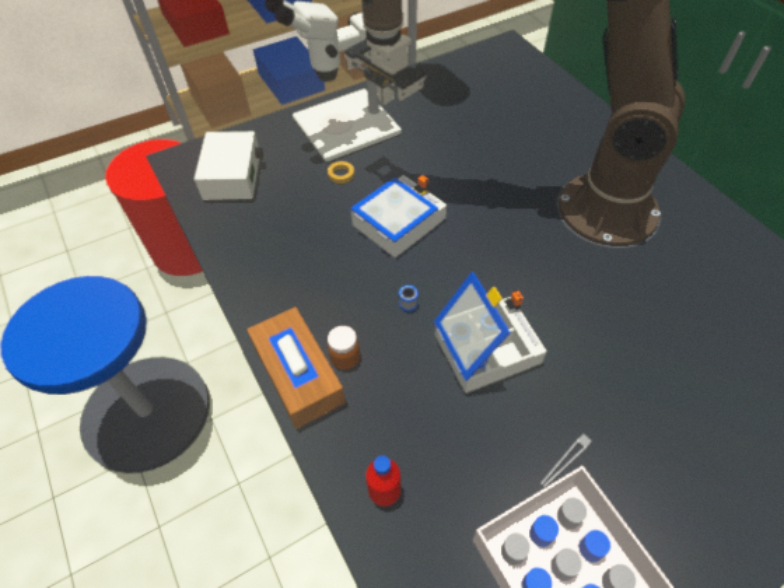

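The knob top is at scene (302,127) and side (397,191), which matches the model for 0.05 m. The lid is flat and nothing else has moved.

```bash
python3 -c "from workcell import r;print(r.hand_in())"
```

```text
the job is handed in; nothing more can be done
None
```

I shut the full tray's lid, pushed its latch across to the stop and handed the job in after about 9 s of robot time. No verdict was reported. The full tray was the right-hand one, with all four pockets taken.

- **Lid:** I pushed it down along its arc with the shut fingertips until they stopped at 61.4 mm with 27 N. That matches the shut lid's 61.5 mm, and the pictures after I lifted off show it flat.
- **Latch:** I pushed the thumb piece sideways until it stopped, with 14 N on the fingers. After I backed away, the knob sat at (302,127) in the scene picture and (397,191) in the side picture. Both are within about 1 pixel of where 0.05 m should put it, over the tab.
- **Everything else:** In the last scene picture, judged by eye, the other tray is still open and the spare sleeve, jar, gauge and tweezers look unmoved. The arm was clear with no force on the tool. No check failed or disagreed.

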